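# Ease the sticking cover of the carving-tool box home and turn its button

### The job

Shut the carving-tool box: slide its wide wooden cover away from the robot over the gouges until both ends are fully home against the far wall; it binds if one end gets ahead, so coax it along with small gentle pushes at one end and then the other, never harder than 22 N, and once it is home bed it with a steady push of about 15 N (more than 10) held for a second at either end. Then swing the wooden turn-button all the way round behind the cover's near edge, so that it cannot slide back. Leave the honing stone, the mallet and the carved board where they lie.

Things in the scene. Friction and masses are not known exactly. Their poses are not given: they have to be found in the camera images.
- toolbox: Fixed wooden box, 244 (x) x 354 (y) mm. Origin: centre of its underside, on the bench; x points away from the robot to the far wall, y left, z up; placed and turned differently each time. Inside: x -110 to +110 mm. Near wall 70 mm high, far wall 84 mm, side walls 70 mm high at |y| 157 to 177 mm, with lips reaching in to |y| 147 mm over the cover's tongues.
- deck (a point): Middle of the top of the fixed plywood deck, 244 (x) x 150 (y) mm, that bridges the box from near to far wall at 84 to 94 mm above the bench, 4 mm over the cover. So the cover can be reached only in the bays left and right of it, |y| 75 to 147 mm. Where the cover leaves a bay open (on the robot's side), it is hollow down to 45 mm height for |y| 75 to 140 mm: fingers can dip in there.
- lid_mid (a point): Middle of the underside of the cover: a loose wooden board 90 (x) x 286 (y) x 24 mm, about 0.6 kg, underside 56 mm, top 80 mm above the bench. 12 mm long, 6 mm thick tongues at its left and right ends run in grooves of the side walls with 2 mm play at each end; it slides along the box's x. Starts 35 to 55 mm short of home; home at x = +65 mm in the box's frame, against the far wall.
- lid_left (a point): Point on top of the cover's near (robot-side) edge, 115 mm left of its middle. Push on this edge, below this point. Pushed at one end, that end goes ahead and the other stays; once about 9 mm ahead it begins to bind, at about 13 mm it jams however hard it is pushed, and only pushing the lagging end frees it. Free sliding takes 2 to 6 N. Home: x = +20 mm in the box's frame (fully home: within 2 mm).
- lid_right (a point): The like point on top of the cover's near edge, 115 mm right of its middle. Home: x = +20 mm in the box's frame (fully home: within 2 mm).
- turn_button (a joint): Angle (rad) of the turn-button, a 62 x 16 x 10 mm wooden bar, 71 to 81 mm above the bench, on top of the left side wall. 0 (start 0 to 0.25): along the wall, pointing to the robot. It swings counter-clockwise seen from above, in over the left bay; 1.57: square behind the cover's near edge, 1 mm clear of it if the cover is home. Stops at 1.65, stays where left. Fully turned: beyond 1.35.
- button_pivot (a point): Upright screw on which the turn-button turns: x = +11 mm, y = +165 mm in the box's frame, 70 mm above the bench (top of the side wall). The bar reaches 52 mm from it.
- button_knob (a point): Middle of the upright dowel knob on the turn-button: 14 mm diameter, 20 mm tall (81 to 101 mm above the bench), 40 mm from the screw; about 2 N on it turns the button.
- stone: Grey honing stone 150 x 50 x 25 mm lying along the deck (its top 119 mm above the bench), to be left alone; origin at the middle of its underside.
- mallet: Round wooden carver's mallet lying on the bench right of the box, head 64 mm diameter x 85 mm, handle 120 mm; origin under the near end of its head; to be left alone.
- blank: Board with a carved flower, 150 x 116 x 22 mm, lying on the bench left of the box; to be left alone.

How it is judged:
By the outcome, as a careful person would: the job done as asked, in the order asked, and still so for the second after the job is handed in, with the robot touching nothing.
It also fails if it takes over 72 s, if anything falls off the work surface, if the arm or the gripper's body presses on something with over 40 N, if the wrist force passes 120 N, or if a joint passes its speed limit or range.

### The arm

A 7-joint arm with a two-finger parallel gripper is mounted at the origin on the work surface. World frame = base frame: x ahead of the robot, y to its left, z up, the work surface at z = 0. Lengths are in m, angles in rad, forces in N, time in s.
With the tool pointing down it reaches from about 0.4 to 0.875 m from the base axis. Payload 19.3 kg.
Tool frame: the origin (TCP) lies on the front face of the gripper's body, between the roots of the fingers; the fingertips stand 73 mm ahead of it and the grasp point (between the pads) lies 54 mm ahead of it (ctrl.pinch_z is the distance from the TCP to the grasp point, in m); z points along the fingers, y is the line along which they close (so a half turn about z gives the same grasp; the last joint's range is limited). The gripper opens to 85 mm and grips with 20 to 120 N. Pads are 22 mm wide; open, the fingers measure 114 mm over their backs; the gripper's body (76 mm by 85 mm) begins 54 mm behind the grasp point. The pads swing forward as they close: fully open they stand 13 mm farther back than shut.
Start: joints at [1.237, 0.521, -0.036, 1.599, 0.021, 1.021, -0.113], TCP at [0.163, -0.603, 0.304] pointing down, gripper open.
Joint ranges: [-2.91, 2.91], [-0.3, 2.13], [-1.5, 1.42], [0.17, 2.43], [-1.26, 4.41], [0.16, 1.93], [-2.52, 2.52]. Speed limits (rad/s): [1.89, 1.89, 2.39, 2.39, 3.01, 3.01, 3.01].

### API

Orientations are given as a unit quaternion [x, y, z, w].
In Python, from bench import sensors, optics, finish_job, ctrl gives the robot as it stands.
- The arm moves only by the tool jog_arm, never from a script. Its arguments are lists of equal length, an entry for each row: "travel": the shift along the tool's x, y, z in m, a list of three; "roll": the turn about the tool's z in rad. In form: {"travel": [[tx, ty, tz], ...], "roll": [roll, ...]}. A call has 1 to 8 rows; each row is the pose to reach, as a shift and turn from the pose commanded when the call began, along the tool's axes at that moment; what a row does not reach only later rows make up. A row lasts 1/8 s, in which the tool goes at most 62.5 mm and 10.7 degrees, less where a joint would pass 70% of its speed; a pose out of reach is approached as far as the arm can. A call with a gripper value outside its range is refused whole. "gripper" is the opening, from 0 (shut) to 1 (fully open), set as the call begins (left out, the last holds). The fingers move at their own pace and stop on an object; the grip force is fixed at half the most. Time passes only in rows, so rows that repeat a pose let the fingers close. It gives the time, the measured TCP pose, the force, the opening and the grip force at its end, in the units of the state.
- sensors.get_obs(): the state, without advancing time (a new reading comes with each control period).
- optics.get_image(name): name is "scene" or "top" or "wrist"; returns the picture (384x512x3 uint8, red, green, blue); there is no depth.
- optics.camera_model(name): a dict with "vfov" (degrees; the focal length in pixels is half the picture's height over the tangent of half this angle, whatever the lens; pixels are square), "cx", "cy" (the principal point, pixels), "k1" (the pictures are not rectified: a ray, as slopes to the right and down, at radius r is drawn at 1 + k1 r^2 times it, then the intrinsics apply), "R" (3x3) and "t" (3): a world point X has camera coordinates R X + t. Camera axes: x right, y down, z forward; pixel columns grow to the right and rows downward; lengths in m; the calibration is good to about 2 mm. A picture is of the moment at which its call begins: read the wrist's pose just before it. camera_model takes no time and is no camera call; for the wrist camera it gives the pose at the moment of the call.
- finish_job(): hands the job in; it is judged then, once.
The state is a dict: "time": time; "joints": joint angles; "qvel": joint speeds; "effort": joint torques, N m; "ee_pos": TCP position; "ee_rot": TCP orientation; "wrist_force": force on the tool from outside, world axes, zero at the start; "moment": the same for the moment, N m; "width": finger opening in m; "grasp_force": force on a finger pad.
Only numpy, scipy, OpenCV 4.12 (cv2) and the standard library are available. Lean on these libraries where they do the work, as an engineer would, in place of code of your own. Each camera call takes 0.05 s, during which the arm holds its last target. There are 200 camera calls.

## Working session

There is one attempt and no reset: what is moved stays moved. The work goes in short steps, Python scripts to look and compute and a tool call to move; the robot and the scene stay as the last step left them, time stands still between calls to the robot, and variables do not carry over. Pictures are saved under pics/ and viewed, at most 10 in all, crops included, and the job is handed in when it is done.

Besides the shell and the picture viewer there is one more tool, called after "Request:" as a command line: name --pt "numbers of a row" for each row, then --argument value for the rest. jog_arm: Moves the arm, as the interface text tells. Its arguments: {"type":"object","properties":{"travel":{"type":"array","items":{"type":"array","items":{"type":"number"}}},"roll":{"type":"array","items":{"type":"number"}},"gripper":{"type":"number"}},"required":["travel","roll"]}

```bash
mkdir -p pics; ls; python3 - <<'E'
from bench import sensors, optics, ctrl
import cv2, numpy as np
o=sensors.get_obs(); print({k:np.round(v,3) for k,v in o.items()})
for n in ("scene","top"):
    im=optics.get_image(n); cv2.imwrite(f"pics/{n}0.png",im[:,:,::-1])
    m=optics.camera_model(n); print(n,{k:np.round(v,4).tolist() for k,v in m.items()})
a=np.vstack([cv2.imread("pics/top0.png")]); 
cv2.imwrite("pics/top0b.png",cv2.resize(a,(800,600),interpolation=cv2.INTER_CUBIC))
E
```

```text
pics
{'time': np.float64(0.0), 'joints': array([ 1.237,  0.522, -0.036,  1.6  ,  0.021,  1.021, -0.113]), 'qvel': array([ 0.   , -0.001, -0.001, -0.   ,  0.   , -0.001, -0.001]), 'effort': array([ 0.0000e+00, -9.2710e+01,  1.9790e+00, -3.6992e+01,  1.8000e-02,
        8.0000e-03,  0.0000e+00]), 'ee_pos': array([ 0.163, -0.603,  0.303]), 'ee_rot': array([ 0.991,  0.131, -0.   , -0.001]), 'wrist_force': array([-0.127,  0.544, -0.157]), 'moment': array([-0.067,  0.006,  0.079]), 'grasp_force': np.float64(0.0), 'width': np.float64(0.085)}
scene {'vfov': 53.1599, 'cx': 255.0431, 'cy': 189.6796, 'k1': -0.1165, 'R': [[0.586, 0.8103, -0.0028], [0.5569, -0.4053, -0.725], [-0.5886, 0.4233, -0.6888]], 't': [-0.3597, -0.2015, 1.2526]}
top {'vfov': 53.91, 'cx': 255.7606, 'cy': 196.5725, 'k1': -0.115, 'R': [[0.0095, -1.0, -0.0018], [-0.9978, -0.0094, -0.0654], [0.0654, 0.0024, -0.9979]], 't': [0.0422, 0.4941, 0.974]}
```

View pics/top0b.png

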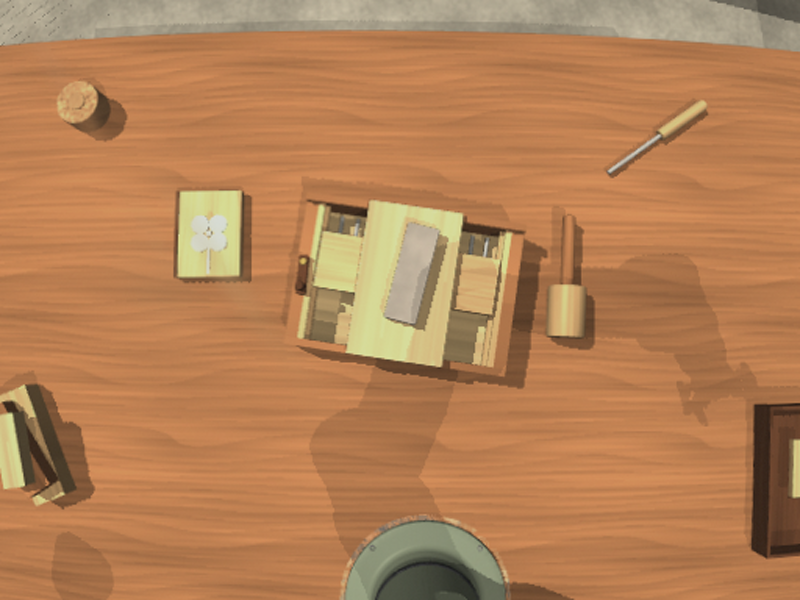

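View pics/scene0.png

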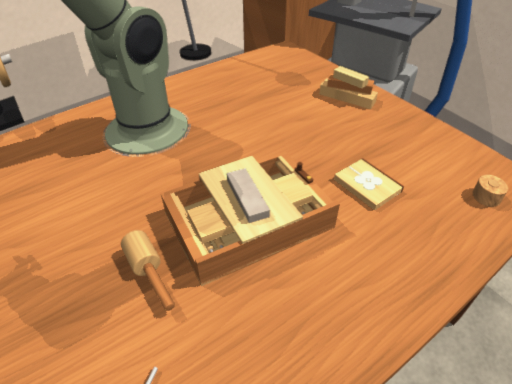

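The top view shows the box at (300-520, 195-380) in 800x600 pixels. Its deck corners are near (369,200), (463,212), (443,368) and (345,354), and the cover shows in both bays with near edges around rows 290 and 312. The turn-button is on the left wall at (303,275) and the mallet is to the right of the box. The scene view agrees with this.

```bash
cat > h.py <<'E'
import numpy as np, cv2
from bench import sensors, optics, ctrl
def ray(m,px):
    f=192/np.tan(np.radians(m["vfov"])/2); K=np.array([[f,0,m["cx"]],[0,f,m["cy"]],[0,0,1]])
    u=cv2.undistortPoints(np.float64(px).reshape(-1,1,2),K,np.array([m["k1"],0,0,0,0.])).reshape(-1,2)
    # undistortPoints inverts x_d=x_u(1+k1 r^2)
    R=np.array(m["R"]); t=np.array(m["t"])
    return -R.T@t, np.c_[u,np.ones(len(u))]@R
def onplane(m,px,z):
    c,d=ray(m,px); return c+d*((z-c[2])/d[:,2])[:,None]
def proj(m,X):
    f=192/np.tan(np.radians(m["vfov"])/2); K=np.array([[f,0,m["cx"]],[0,f,m["cy"]],[0,0,1]])
    return cv2.projectPoints(np.float64(X).reshape(-1,1,3),cv2.Rodrigues(np.array(m["R"]))[0],np.float64(m["t"]),K,np.array([m["k1"],0,0,0,0.]))[0].reshape(-1,2)
E
python3 - <<'E'
from h import *
im=cv2.imread("pics/top0.png"); g=cv2.cvtColor(im,cv2.COLOR_BGR2GRAY)
m=optics.camera_model("top")
p=np.float32([[369,200],[463,212],[443,368],[345,354]])/1.5625  # far-left far-right near-right near-left
q=cv2.cornerSubPix(g,p.reshape(-1,1,2).copy(),(3,3),(-1,-1),(3,30,.01)).reshape(-1,2)
print(p.round(1).tolist(),q.round(1).tolist())
for s in(p,q):
    X=onplane(m,s,.094)
    print(X.round(4).tolist(),[round(np.linalg.norm(X[i]-X[(i+1)%4]),4) for i in range(4)])
    c=X.mean(0); d=(X[0]+X[1]-X[2]-X[3])[:2]; e=(X[0]-X[1]+X[3]-X[2])[:2]
    print("c",c.round(4),"yaw",np.arctan2(d[1],d[0]).round(4),np.arctan2(-e[0],e[1]).round(4))
yaw=(np.arctan2(d[1],d[0])+np.arctan2(-e[0],e[1]))/2
R=np.array([[np.cos(yaw),-np.sin(yaw)],[np.sin(yaw),np.cos(yaw)]])
for n,px in dict(Ledge=(337,290),Redge=(475,311),Lfar=(341,234)).items():
    X=onplane(m,np.array(px)/1.5625,.08)[0]; print(n,X.round(4),"box",(R.T@(X-c)[:2]).round(4))
# rectified view of box
u,v=np.meshgrid(np.arange(-.2,.2,.0005),np.arange(.15,-.15,-.0005))
W=np.stack([u*0,u*0,u*0+.08],-1); W[...,:2]=c[:2]+np.stack([v,-u],-1)@R.T
pp=proj(m,W.reshape(-1,3)).reshape(*u.shape,2).astype(np.float32)
cv2.imwrite("pics/rect.png",cv2.remap(im,pp[...,0],pp[...,1],cv2.INTER_CUBIC))
E
```

```text
[[236.1999969482422, 128.0], [296.29998779296875, 135.6999969482422], [283.5, 235.5], [220.8000030517578, 226.60000610351562]] [[236.3000030517578, 128.0], [296.20001220703125, 136.89999389648438], [282.0, 234.5], [220.8000030517578, 225.39999389648438]]
[[0.6569, 0.0964, 0.094], [0.6392, -0.0514, 0.094], [0.3954, -0.021, 0.094], [0.4155, 0.1302, 0.094]] [np.float64(0.1488), np.float64(0.2457), np.float64(0.1525), np.float64(0.2438)]
c [0.5268 0.0386 0.094 ] yaw -0.1315 -0.1257
[[0.6569, 0.0962, 0.094], [0.6362, -0.051, 0.094], [0.3979, -0.0172, 0.094], [0.4182, 0.1301, 0.094]] [np.float64(0.1486), np.float64(0.2406), np.float64(0.1487), np.float64(0.241)]
c [0.5273 0.0395 0.094 ] yaw -0.1411 -0.1385
Ledge [0.5157 0.1456 0.08  ] box [-0.0263  0.1035]
Redge [ 0.4846 -0.0718  0.08  ] box [-0.0268 -0.1162]
Lfar [0.6051 0.1409 0.08  ] box [0.0629 0.1112]
```

View pics/rect.png

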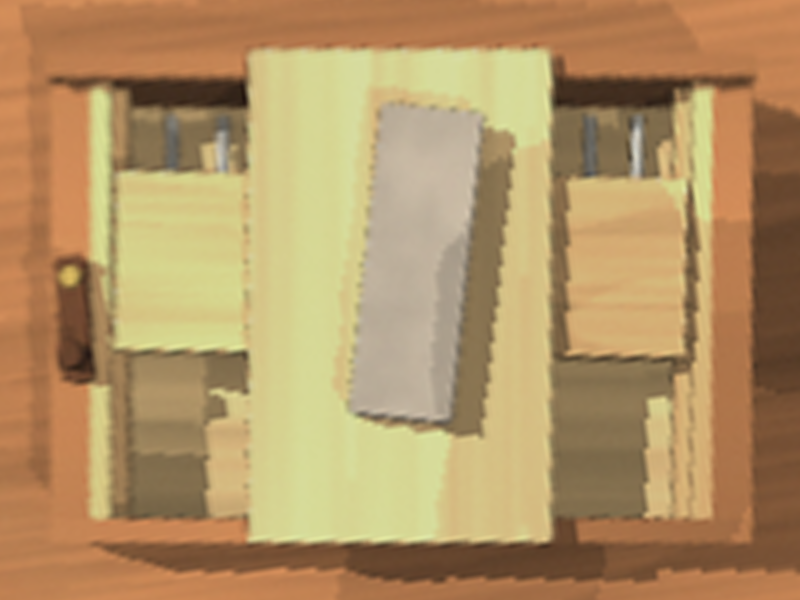

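The rectified box view (0.5 mm/px) puts the box centre at about (0.527, 0.039) with yaw -0.14. The cover's near edge is at about -25 mm on the left and -28 mm on the right. The button points towards the robot and its knob is at (77,358). I'll move above the right bay with the fingers shut.

Request:
jog_arm --pt "0.054 -0.038 0" --pt "0.107 -0.076 0" --pt "0.16 -0.115 0" --pt "0.214 -0.153 0" --pt "0.25 -0.21 0" --pt "0.29 -0.26 0" --pt "0.33 -0.31 0" --pt "0.37 -0.37 0" --roll '[0.1,0.2,0.3,0.403,0.403,0.403,0.403,0.403]' --gripper 0

```text
time: 1.1
ee_pos: [0.4142, -0.1758, 0.3039]
ee_rot: [0.998, -0.07, 0.0, 0.0]
wrist_force: [2.4, -0.9, -0.2]
width: 0.0001
grasp_force: 0.0
```

Request:
jog_arm --pt "0.008 -0.045 0" --pt "0.0156 -0.09 0" --pt "0.0156 -0.09 0.02" --pt "0.0156 -0.09 0.02" --roll '[0,0,0,0]'

```text
time: 1.6
ee_pos: [0.4411, -0.0905, 0.283]
ee_rot: [0.998, -0.069, -0.001, -0.0]
wrist_force: [-0.2, -0.2, 0.1]
width: 0.0002
grasp_force: 0.0
```

```bash
python3 - <<'E'
from h import *
o=sensors.get_obs(); print(o["ee_pos"].round(4),o["ee_rot"].round(4),o["joints"].round(2))
im=optics.get_image("wrist"); m=optics.camera_model("wrist")
cv2.imwrite("pics/w1.png",im[:,:,::-1])
c=np.array([.527,.039]); a=-.14; R=np.array([[np.cos(a),-np.sin(a)],[np.sin(a),np.cos(a)]])
s=im[:,:,::-1].copy()
for x,y,z,col in [(-.028,-.111,.08,(0,0,255)),(-.121,-.075,.094,(255,0,0)),(.121,-.075,.094,(255,0,0)),(-.122,-.177,.07,(0,255,0)),(-.06,-.111,.062,(255,0,255)),(-.028,-.145,.08,(0,0,255))]:
    p=proj(m,[*(c+R@[x,y]),z])[0]; print(p.round(1)); cv2.drawMarker(s,tuple(int(v) for v in p),col,0,10,1)
cv2.imwrite("pics/w1m.png",s)
E
```

```text
[ 0.4411 -0.0905  0.283 ] [ 0.9976 -0.0692 -0.0012 -0.    ] [ 0.22  0.28 -0.17  2.06  0.07  0.81 -1.71]
[217.  129.1]
[175.6 242.9]
[153.9 -96.4]
[294.2 232.6]
[220.3 163.7]
[259.4 129.1]
```

View pics/w1m.png

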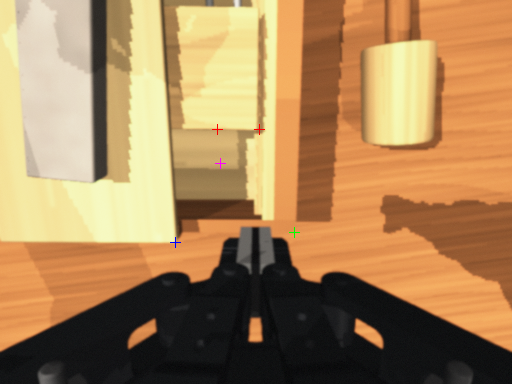

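The projected markers land on the cover's near edge (row 129) and close to the deck corner (175,242), so the estimate holds to about 2 mm. I'll dip into the right bay.

Request:
jog_arm --pt "0.004 -0.02 0.03" --pt "0.007 -0.027 0.09" --pt "0.007 -0.027 0.148" --pt "0.007 -0.027 0.148" --pt "0.012 -0.027 0.148" --pt "0.015 -0.027 0.148" --pt "0.018 -0.027 0.148" --pt "0.018 -0.027 0.148" --roll '[0,0,0,0,0,0,0,0]'

```text
time: 2.65
ee_pos: [0.4637, -0.0667, 0.1367]
ee_rot: [0.998, -0.07, 0.001, -0.0]
wrist_force: [0.8, 0.9, -0.1]
width: -0.0003
grasp_force: 0.0
```

Request:
jog_arm --pt "0.001 0 0" --pt "0.002 0 0" --pt "0.003 0 0" --pt "0.004 0 0" --pt "0.005 0 0" --pt "0.006 0 0" --pt "0.006 0 0" --roll '[0,0,0,0,0,0,0]'

```text
time: 3.52
ee_pos: [0.4692, -0.0673, 0.1359]
ee_rot: [0.998, -0.07, 0.0, -0.0]
wrist_force: [0.3, -0.3, 0.4]
width: -0.0
grasp_force: 0.0
```

Request:
jog_arm --pt "0.001 0 0" --pt "0.002 0 0" --pt "0.003 0 0" --pt "0.004 0 0" --pt "0.005 0 0" --pt "0.006 0 0" --roll '[0,0,0,0,0,0]'

```text
time: 4.28
ee_pos: [0.475, -0.0683, 0.1359]
ee_rot: [0.998, -0.07, -0.0, 0.0]
wrist_force: [-2.5, -0.9, 1.9]
width: -0.0002
grasp_force: 1.3
```

Request:
jog_arm --pt "0.001 0 0" --pt "0.002 0 0" --roll '[0,0]'

```text
time: 4.53
ee_pos: [0.4771, -0.0685, 0.1359]
ee_rot: [0.998, -0.07, -0.0, -0.0]
wrist_force: [-2.8, -1.0, -1.8]
width: 0.0003
grasp_force: 1.0
```

Request:
jog_arm --pt "0.001 0 0" --pt "0.002 0 0" --pt "0.003 0 0" --pt "0.004 0 0" --roll '[0,0,0,0]'

```text
time: 5.03
ee_pos: [0.4811, -0.069, 0.1359]
ee_rot: [0.998, -0.07, 0.0, -0.0]
wrist_force: [-2.4, -0.1, -1.3]
width: -0.0002
grasp_force: 0.8
```

```bash
cat > look.py <<'E'
from h import *
import sys
o=sensors.get_obs()
im=optics.get_image("wrist"); m=optics.camera_model("wrist"); cv2.imwrite(f"pics/{sys.argv[1]}.png",im[:,:,::-1])
c=np.array([.527,.039]); a=-.14; R=np.array([[np.cos(a),-np.sin(a)],[np.sin(a),np.cos(a)]])
print("TCP box",(R.T@(o["ee_pos"][:2]-c)).round(4),o["ee_pos"].round(4),o["wrist_force"].round(1))
g=cv2.cvtColor(im,cv2.COLOR_RGB2GRAY).astype(float)
xs=np.arange(-.06,.04,.0005)
for y in [float(v) for v in sys.argv[2:]]:   # brightness profile along box x at z=.08
    P=np.array([[*(c+R@[x,y]),.08] for x in xs]); p=proj(m,P).astype(np.float32)
    v=cv2.remap(cv2.GaussianBlur(g,(0,0),1).astype(np.float32),p[None,:,0],p[None,:,1],cv2.INTER_LINEAR)[0]
    d=v[4:]-v[:-4]; i=np.argsort(-np.abs(d))[:3]; print(y,[(round(xs[k]*1e3+1,1),round(float(d[k]))) for k in i], p[0].round(),p[-1].round())
E
python3 look.py w2 -.085 -.09 -.135 -.14
```

```text
TCP box [-0.0304 -0.1134] [ 0.4811 -0.069   0.1359] [-2.4 -0.1 -1.3]
-0.085 [(np.float64(-35.5), 112), (np.float64(-36.0), 112), (np.float64(-35.0), 89)] [188. 323.] [174.  85.]
-0.09 [(np.float64(-39.5), 90), (np.float64(-39.0), 80), (np.float64(-40.0), 78)] [200. 323.] [188.  85.]
-0.135 [(np.float64(-18.5), 106), (np.float64(-19.0), 105), (np.float64(-38.5), 93)] [303. 323.] [313.  85.]
-0.14 [(np.float64(-40.0), 93), (np.float64(-39.5), 92), (np.float64(-19.0), 87)] [314. 323.] [327.  85.]
```

View pics/w2.png

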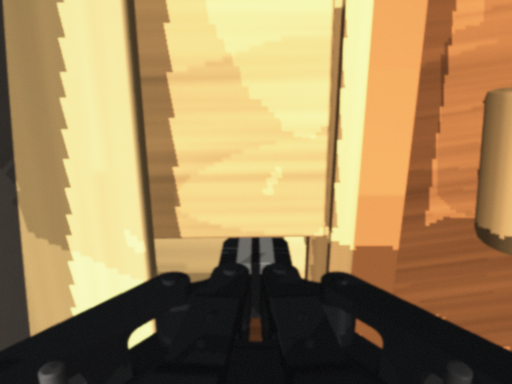

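The wrist view shows the cover's near edge at row 237, with the finger front on it. The right edge is at box x of about -19 mm, which is the TCP plus 11.4 mm. Next is the left end.

Request:
jog_arm --pt "-0.006 0 0" --pt "-0.012 0 -0.04" --pt "-0.016 0 -0.076" --pt "-0.016 -0.05 -0.078" --pt "-0.016 -0.11 -0.078" --pt "-0.016 -0.17 -0.078" --pt "-0.016 -0.226 -0.078" --pt "-0.016 -0.226 -0.078" --roll '[0,0,0,0,0,0,0,0]'

```text
time: 6.08
ee_pos: [0.4962, 0.1616, 0.2139]
ee_rot: [0.998, -0.067, 0.0, -0.001]
wrist_force: [-0.2, -0.8, 0.4]
width: 0.0002
grasp_force: 0.0
```

```bash
python3 look.py w3 .085 .09 .11 .135 .14
```

```text
TCP box [-0.0477  0.1171] [0.4962 0.1616 0.2139] [-0.2 -0.8  0.4]
0.085 [(np.float64(-25.0), -67), (np.float64(-24.5), -59), (np.float64(-25.5), -59)] [299. 221.] [306.  57.]
0.09 [(np.float64(-25.0), -66), (np.float64(-25.5), -58), (np.float64(-22.0), 57)] [291. 221.] [297.  57.]
0.11 [(np.float64(-22.5), 66), (np.float64(-22.0), 63), (np.float64(-23.0), 56)] [260. 221.] [262.  57.]
0.135 [(np.float64(-23.0), 83), (np.float64(-22.5), 75), (np.float64(-23.5), 74)] [222. 221.] [218.  57.]
0.14 [(np.float64(-23.0), 39), (np.float64(-23.5), 35), (np.float64(-22.5), 35)] [214. 221.] [209.  57.]
```

Request:
jog_arm --pt "0 0.003 0.04" --pt "0 0.003 0.078" --pt "0 0.003 0.078" --pt "0.004 0.003 0.078" --pt "0.008 0.003 0.078" --pt "0.01 0.003 0.078" --pt "0.012 0.003 0.078" --pt "0.013 0.003 0.078" --roll '[0,0,0,0,0,0,0,0]'

```text
time: 7.12
ee_pos: [0.5088, 0.1523, 0.136]
ee_rot: [0.998, -0.069, -0.0, 0.0]
wrist_force: [-3.8, 0.9, 2.4]
width: -0.0001
grasp_force: 1.9
```

Request:
jog_arm --pt "0.001 0 0" --pt "0.002 0 0" --pt "0.003 0 0" --pt "0.004 0 0" --pt "0.005 0 0" --pt "0.006 0 0" --roll '[0,0,0,0,0,0]'

```text
time: 7.88
ee_pos: [0.515, 0.1514, 0.1359]
ee_rot: [0.998, -0.07, -0.0, 0.0]
wrist_force: [-1.8, 1.5, 1.1]
width: 0.0002
grasp_force: 1.5
```

```bash
cat > st.py <<'E'
from h import *
o=sensors.get_obs(); c=np.array([.527,.039]); a=-.14; R=np.array([[np.cos(a),-np.sin(a)],[np.sin(a),np.cos(a)]])
p=R.T@(o["ee_pos"][:2]-c); f=R.T@o["wrist_force"][:2]; q=o["ee_rot"]
print("t",round(float(o["time"]),2),"box mm",(p*1e3).round(1),"edge",round(p[0]*1e3+11.4,1),"z",o["ee_pos"][2].round(4),"f",f.round(1),o["wrist_force"][2].round(1),"yaw",round(2*np.arctan2(q[1],q[0]),3))
E
python3 st.py
```

```text
t 7.88 box mm [-27.5 109.6] edge -16.1 z 0.1359 f [-2.   1.3] 1.1 yaw -0.139
```

Contact was gentle at 2-4 N. I'll push the left end a little further, then swap.

Request:
jog_arm --pt "0.001 0 0" --pt "0.002 0 0" --pt "0.003 0 0" --pt "0.004 0 0" --roll '[0,0,0,0]'

```text
time: 8.38
ee_pos: [0.519, 0.1508, 0.1359]
ee_rot: [0.998, -0.07, -0.0, 0.0]
wrist_force: [-2.3, 1.4, 0.9]
width: 0.0003
grasp_force: 1.3
```

```bash
python3 st.py
```

```text
t 8.38 box mm [-23.5 109.6] edge -12.1 z 0.1359 f [-2.5  1. ] 0.9 yaw -0.139
```

Request:
jog_arm --pt "-0.006 0 0" --pt "-0.012 0 -0.04" --pt "-0.014 0 -0.076" --pt "-0.014 0.05 -0.078" --pt "-0.014 0.11 -0.078" --pt "-0.014 0.17 -0.078" --pt "-0.014 0.224 -0.078" --pt "-0.014 0.224 -0.078" --roll '[0,0,0,0,0,0,0,0]'

```text
time: 9.38
ee_pos: [0.473, -0.073, 0.214]
ee_rot: [0.997, -0.073, 0.0, 0.001]
wrist_force: [-0.3, 1.0, -0.0]
width: 0.0007
grasp_force: 0.0
```

```bash
python3 look.py w4 -.09 -.11 -.13 -.135 -.14
```

```text
TCP box [-0.0378 -0.1184] [ 0.473 -0.073  0.214] [-0.3  1.  -0. ]
-0.09 [(np.float64(-15.5), 35), (np.float64(-16.0), 33), (np.float64(-15.0), 30)] [214. 235.] [208.  75.]
-0.11 [(np.float64(-15.5), 44), (np.float64(-16.0), 41), (np.float64(-15.0), 36)] [245. 235.] [243.  75.]
-0.13 [(np.float64(-15.5), 28), (np.float64(-15.0), 25), (np.float64(-16.0), 20)] [275. 235.] [277.  75.]
-0.135 [(np.float64(-16.0), 32), (np.float64(-15.5), 31), (np.float64(-16.5), 26)] [283. 235.] [286.  75.]
-0.14 [(np.float64(-17.0), -49), (np.float64(-16.5), -43), (np.float64(-17.5), -42)] [291. 235.] [295.  75.]
```

Request:
jog_arm --pt "0 -0.003 0.04" --pt "0 -0.003 0.078" --pt "0 -0.003 0.078" --pt "0.003 -0.003 0.078" --pt "0.006 -0.003 0.078" --pt "0.008 -0.003 0.078" --pt "0.01 -0.003 0.078" --pt "0.0115 -0.003 0.078" --roll '[0,0,0,0,0,0,0,0]'

```text
time: 10.42
ee_pos: [0.4855, -0.0678, 0.136]
ee_rot: [0.998, -0.07, -0.0, 0.0]
wrist_force: [-3.2, -0.8, 2.6]
width: 0.0001
grasp_force: 1.8
```

Request:
jog_arm --pt "0.001 0 0" --pt "0.0025 0 0" --pt "0.004 0 0" --pt "0.005 0 0" --pt "0.006 0 0" --roll '[0,0,0,0,0]'

```text
time: 11.05
ee_pos: [0.4918, -0.0685, 0.1358]
ee_rot: [0.998, -0.07, -0.0, -0.0]
wrist_force: [-2.1, -1.0, -0.4]
width: 0.0001
grasp_force: 1.1
```

```bash
python3 st.py
```

```text
t 11.05 box mm [ -19.9 -111.4] edge -8.5 z 0.1358 f [-1.9 -1.3] -0.4 yaw -0.139
```

Request:
jog_arm --pt "0.001 0 0" --pt "0.0025 0 0" --pt "0.0035 0 0" --roll '[0,0,0]'

```text
time: 11.42
ee_pos: [0.4952, -0.0691, 0.1359]
ee_rot: [0.998, -0.07, -0.0, 0.0]
wrist_force: [-2.8, -1.4, -1.4]
width: 0.0001
grasp_force: 1.3
```

Request:
jog_arm --pt "-0.006 0 0" --pt "-0.012 0 -0.04" --pt "-0.018 0 -0.076" --pt "-0.018 -0.05 -0.078" --pt "-0.018 -0.11 -0.078" --pt "-0.018 -0.17 -0.078" --pt "-0.018 -0.224 -0.078" --pt "-0.018 -0.224 -0.078" --roll '[0,0,0,0,0,0,0,0]'

```text
time: 12.42
ee_pos: [0.5081, 0.1599, 0.2139]
ee_rot: [0.998, -0.067, 0.0, -0.001]
wrist_force: [-0.3, -1.4, 0.2]
width: 0.0001
grasp_force: 0.0
```

```bash
python3 look.py w5 .09 .1 .11 .12 .135
```

```text
TCP box [-0.0356  0.117 ] [0.5081 0.1599 0.2139] [-0.3 -1.4  0.2]
0.09 [(np.float64(-12.0), -70), (np.float64(-9.0), 68), (np.float64(-11.5), -66)] [291. 239.] [296.  79.]
0.1 [(np.float64(-59.0), 132), (np.float64(-58.5), 119), (np.float64(-58.0), 85)] [276. 239.] [279.  79.]
0.11 [(np.float64(-9.5), 76), (np.float64(-9.0), 75), (np.float64(-8.5), 61)] [260. 238.] [262.  79.]
0.12 [(np.float64(-9.5), 74), (np.float64(-9.0), 69), (np.float64(-10.0), 61)] [245. 238.] [244.  79.]
0.135 [(np.float64(-9.5), 81), (np.float64(-10.0), 79), (np.float64(-9.0), 67)] [222. 238.] [218.  79.]
```

Request:
jog_arm --pt "0 0.003 0.04" --pt "0 0.003 0.078" --pt "0 0.003 0.078" --pt "0.005 0.003 0.078" --pt "0.009 0.003 0.078" --pt "0.011 0.003 0.078" --pt "0.013 0.003 0.078" --pt "0.015 0.003 0.078" --roll '[0,0,0,0,0,0,0,0]'

```text
time: 13.48
ee_pos: [0.5227, 0.1503, 0.136]
ee_rot: [0.998, -0.07, -0.0, 0.0]
wrist_force: [-3.9, 0.7, 2.6]
width: -0.0001
grasp_force: 1.8
```

Request:
jog_arm --pt "0.001 0 0" --pt "0.0025 0 0" --pt "0.004 0 0" --pt "0.0055 0 0" --pt "0.007 0 0" --roll '[0,0,0,0,0]'

```text
time: 14.1
ee_pos: [0.5299, 0.1493, 0.1358]
ee_rot: [0.998, -0.07, -0.0, 0.0]
wrist_force: [-2.7, 1.2, 1.4]
width: -0.0
grasp_force: 1.5
```

Request:
jog_arm --pt "0.001 0 0" --pt "0.0025 0 0" --pt "0.004 0 0" --roll '[0,0,0]'

```text
time: 14.48
ee_pos: [0.5339, 0.1487, 0.1359]
ee_rot: [0.998, -0.07, -0.0, 0.0]
wrist_force: [-2.9, 0.5, 1.2]
width: -0.0
grasp_force: 1.3
```

```bash
python3 st.py
```

```text
t 14.47 box mm [ -8.5 109.5] edge 2.9 z 0.1359 f [-3.   0.1] 1.2 yaw -0.139
```

Request:
jog_arm --pt "-0.006 0 0" --pt "-0.012 0 -0.04" --pt "-0.018 0 -0.076" --pt "-0.018 0.05 -0.078" --pt "-0.018 0.11 -0.078" --pt "-0.018 0.17 -0.078" --pt "-0.018 0.222 -0.078" --pt "-0.018 0.222 -0.078" --roll '[0,0,0,0,0,0,0,0]'

```text
time: 15.48
ee_pos: [0.4842, -0.0725, 0.214]
ee_rot: [0.997, -0.073, 0.0, 0.001]
wrist_force: [-0.2, 0.5, -0.4]
width: -0.0001
grasp_force: 0.0
```

```bash
python3 look.py w6 -.09 -.11 -.13 -.135
```

```text
TCP box [-0.0268 -0.1164] [ 0.4842 -0.0725  0.214 ] [-0.2  0.5 -0.4]
-0.09 [(np.float64(-1.0), 31), (np.float64(-45.5), 29), (np.float64(-1.5), 28)] [218. 251.] [212.  95.]
-0.11 [(np.float64(-43.0), 48), (np.float64(-42.5), 46), (np.float64(-43.5), 40)] [248. 250.] [246.  95.]
-0.13 [(np.float64(-50.5), 127), (np.float64(-51.0), 126), (np.float64(-50.0), 115)] [278. 250.] [281.  95.]
-0.135 [(np.float64(-53.0), 76), (np.float64(-53.5), 72), (np.float64(-52.5), 71)] [286. 250.] [289.  95.]
```

Request:
jog_arm --pt "0 -0.003 0.04" --pt "0 -0.003 0.078" --pt "0 -0.003 0.078" --pt "0.003 -0.003 0.078" --pt "0.006 -0.003 0.078" --pt "0.008 -0.003 0.078" --pt "0.01 -0.003 0.078" --pt "0.0115 -0.003 0.078" --roll '[0,0,0,0,0,0,0,0]'

```text
time: 16.52
ee_pos: [0.4971, -0.0673, 0.1361]
ee_rot: [0.998, -0.07, 0.0, -0.0]
wrist_force: [0.1, 0.6, 0.5]
width: -0.0001
grasp_force: 0.0
```

```bash
python3 st.py
```

```text
t 16.52 box mm [ -14.8 -109.4] edge -3.4 z 0.1361 f [0.  0.6] 0.5 yaw -0.139
```

Request:
jog_arm --pt "0.001 0 0" --pt "0.002 0 0" --pt "0.003 0 0" --pt "0.004 0 0" --pt "0.0055 0 0" --pt "0.007 0 0" --roll '[0,0,0,0,0,0]'

```text
time: 17.27
ee_pos: [0.5039, -0.0683, 0.1358]
ee_rot: [0.998, -0.07, -0.0, 0.0]
wrist_force: [-1.6, 0.2, 0.2]
width: 0.0002
grasp_force: 1.1
```

Request:
jog_arm --pt "0.0015 0 0" --pt "0.003 0 0" --pt "0.0045 0 0" --pt "0.006 0 0" --roll '[0,0,0,0]'

```text
time: 17.77
ee_pos: [0.5099, -0.069, 0.1359]
ee_rot: [0.998, -0.07, 0.0, -0.0]
wrist_force: [-2.3, -0.3, -2.0]
width: 0.0001
grasp_force: 0.9
```

```bash
python3 st.py
```

```text
t 17.77 box mm [  -1.8 -109.3] edge 9.6 z 0.1359 f [-2.2 -0.6] -2.0 yaw -0.139
```

Request:
jog_arm --pt "-0.006 0 0" --pt "-0.012 0 -0.04" --pt "-0.018 0 -0.076" --pt "-0.018 -0.05 -0.078" --pt "-0.018 -0.11 -0.078" --pt "-0.018 -0.17 -0.078" --pt "-0.018 -0.222 -0.078" --pt "-0.018 -0.222 -0.078" --roll '[0,0,0,0,0,0,0,0]'

```text
time: 18.77
ee_pos: [0.5223, 0.1578, 0.2139]
ee_rot: [0.998, -0.067, 0.0, -0.001]
wrist_force: [0.2, 0.2, -0.1]
width: -0.0001
grasp_force: 0.0
```

```bash
python3 look.py w7 .09 .1 .11 .12 .135
```

```text
TCP box [-0.0212  0.117 ] [0.5223 0.1578 0.2139] [ 0.2  0.2 -0.1]
0.09 [(np.float64(6.5), 71), (np.float64(2.5), -70), (np.float64(3.0), -69)] [290. 259.] [295. 105.]
0.1 [(np.float64(-44.5), 132), (np.float64(-45.0), 131), (np.float64(-44.0), 117)] [275. 259.] [278. 105.]
0.11 [(np.float64(6.0), 63), (np.float64(6.5), 60), (np.float64(5.5), 55)] [260. 259.] [261. 105.]
0.12 [(np.float64(6.0), 62), (np.float64(5.5), 58), (np.float64(6.5), 55)] [245. 258.] [244. 105.]
0.135 [(np.float64(5.5), 83), (np.float64(6.0), 82), (np.float64(6.5), 69)] [223. 258.] [219. 105.]
```

Request:
jog_arm --pt "0 0.003 0.04" --pt "0 0.003 0.078" --pt "0 0.003 0.078" --pt "0.006 0.003 0.078" --pt "0.011 0.003 0.078" --pt "0.013 0.003 0.078" --pt "0.015 0.003 0.078" --pt "0.0165 0.003 0.078" --roll '[0,0,0,0,0,0,0,0]'

```text
time: 19.82
ee_pos: [0.5385, 0.1482, 0.136]
ee_rot: [0.998, -0.069, -0.0, -0.0]
wrist_force: [-4.1, 2.1, 2.9]
width: -0.0001
grasp_force: 1.8
```

Request:
jog_arm --pt "0.001 0 0" --pt "0.0025 0 0" --pt "0.004 0 0" --pt "0.0055 0 0" --pt "0.007 0 0" --pt "0.008 0 0" --roll '[0,0,0,0,0,0]'

```text
time: 20.58
ee_pos: [0.5468, 0.1469, 0.1359]
ee_rot: [0.998, -0.07, 0.0, -0.0]
wrist_force: [-3.0, 1.6, 0.3]
width: 0.0
grasp_force: 1.6
```

```bash
python3 st.py
```

```text
t 20.57 box mm [  4.5 109.6] edge 15.9 z 0.1359 f [-3.2  1.2] 0.3 yaw -0.139
```

Request:
jog_arm --pt "-0.006 0 0" --pt "-0.012 0 -0.04" --pt "-0.016 0 -0.076" --pt "-0.016 0.05 -0.078" --pt "-0.016 0.11 -0.078" --pt "-0.016 0.17 -0.078" --pt "-0.016 0.222 -0.078" --pt "-0.016 0.222 -0.078" --roll '[0,0,0,0,0,0,0,0]'

```text
time: 21.58
ee_pos: [0.499, -0.0747, 0.214]
ee_rot: [0.997, -0.073, 0.0, 0.001]
wrist_force: [0.1, -0.4, 0.6]
width: 0.0001
grasp_force: 0.0
```

```bash
python3 look.py w8 -.09 -.1 -.11 -.12 -.13
```

```text
TCP box [-0.0118 -0.1165] [ 0.499  -0.0747  0.214 ] [ 0.1 -0.4  0.6]
-0.09 [(np.float64(12.5), 46), (np.float64(13.0), 44), (np.float64(12.0), 38)] [218. 271.] [213. 121.]
-0.1 [(np.float64(-35.5), 98), (np.float64(-35.0), 92), (np.float64(-36.0), 89)] [233. 271.] [230. 121.]
-0.11 [(np.float64(-56.5), 58), (np.float64(12.5), 57), (np.float64(-57.0), 56)] [248. 271.] [247. 121.]
-0.12 [(np.float64(12.0), 77), (np.float64(12.5), 74), (np.float64(11.5), 67)] [263. 271.] [263. 121.]
-0.13 [(np.float64(-35.5), 135), (np.float64(-36.0), 134), (np.float64(-35.0), 120)] [278. 271.] [280. 121.]
```

Request:
jog_arm --pt "0 -0.003 0.04" --pt "0 -0.003 0.078" --pt "0 -0.003 0.078" --pt "0.004 -0.003 0.078" --pt "0.008 -0.003 0.078" --pt "0.01 -0.003 0.078" --pt "0.012 -0.003 0.078" --pt "0.0135 -0.003 0.078" --roll '[0,0,0,0,0,0,0,0]'

```text
time: 22.62
ee_pos: [0.5135, -0.0697, 0.136]
ee_rot: [0.998, -0.07, -0.0, 0.0]
wrist_force: [-3.1, -0.5, 2.8]
width: -0.0002
grasp_force: 1.8
```

Request:
jog_arm --pt "0.001 0 0" --pt "0.002 0 0" --pt "0.003 0 0" --pt "0.004 0 0" --roll '[0,0,0,0]'

```text
time: 23.12
ee_pos: [0.5178, -0.0701, 0.1358]
ee_rot: [0.998, -0.07, -0.0, -0.0]
wrist_force: [-3.0, -0.4, 0.8]
width: 0.0002
grasp_force: 1.4
```

```bash
python3 st.py
```

```text
t 23.12 box mm [   6.1 -109.4] edge 17.5 z 0.1358 f [-2.9 -0.8] 0.8 yaw -0.139
```

Request:
jog_arm --pt "0.0005 0 0" --pt "0.001 0 0" --roll '[0,0]'

```text
time: 23.38
ee_pos: [0.5188, -0.0702, 0.1359]
ee_rot: [0.998, -0.07, 0.0, -0.0]
wrist_force: [-1.6, -0.6, -0.2]
width: -0.0001
grasp_force: 1.1
```

Request:
jog_arm --pt "0.0005 0 0" --pt "0.001 0 0" --roll '[0,0]'

```text
time: 23.62
ee_pos: [0.5198, -0.0704, 0.1359]
ee_rot: [0.998, -0.07, 0.0, -0.0]
wrist_force: [-1.7, 0.9, -1.7]
width: -0.0
grasp_force: 0.9
```

Request:
jog_arm --pt "0.0005 0 0" --roll '[0]'

```text
time: 23.75
ee_pos: [0.5202, -0.0705, 0.1359]
ee_rot: [0.998, -0.07, -0.0, -0.0]
wrist_force: [-2.3, -0.9, -1.4]
width: -0.0002
grasp_force: 0.9
```

```bash
python3 st.py
```

```text
t 23.75 box mm [   8.6 -109.3] edge 20.0 z 0.1359 f [-2.2 -1.2] -1.4 yaw -0.139
```

Request:
jog_arm --pt "0.0005 0 0" --pt "0.001 0 0" --roll '[0,0]'

```text
time: 24.0
ee_pos: [0.5212, -0.0706, 0.1359]
ee_rot: [0.998, -0.07, -0.0, -0.0]
wrist_force: [-1.5, -0.9, -0.9]
width: -0.0003
grasp_force: 0.9
```

Request:
jog_arm --pt "0.0005 0 0" --pt "0.001 0 0" --roll '[0,0]'

```text
time: 24.25
ee_pos: [0.5215, -0.0707, 0.1358]
ee_rot: [0.998, -0.07, -0.001, 0.0]
wrist_force: [-9.5, 1.6, 5.0]
width: -0.0001
grasp_force: 4.5
```

Request:
jog_arm --pt "0.0005 0 0" --roll '[0]'

```text
time: 24.38
ee_pos: [0.5216, -0.0707, 0.1358]
ee_rot: [0.998, -0.07, -0.001, 0.0]
wrist_force: [-11.3, 2.5, 8.0]
width: -0.0003
grasp_force: 6.2
```

```bash
python3 st.py
```

```text
t 24.38 box mm [  10.  -109.4] edge 21.4 z 0.1358 f [-11.6   0.9] 8.0 yaw -0.139
```

The right end is home; the force rose to 11 N at an edge of 21.4. Now the left end.

Request:
jog_arm --pt "-0.006 0 0" --pt "-0.012 0 -0.04" --pt "-0.016 0 -0.076" --pt "-0.016 -0.05 -0.078" --pt "-0.016 -0.11 -0.078" --pt "-0.016 -0.17 -0.078" --pt "-0.016 -0.222 -0.078" --pt "-0.016 -0.222 -0.078" --roll '[0,0,0,0,0,0,0,0]'

```text
time: 25.38
ee_pos: [0.5375, 0.1559, 0.214]
ee_rot: [0.998, -0.067, 0.001, -0.001]
wrist_force: [-1.1, -1.1, -0.2]
width: 0.0001
grasp_force: 0.0
```

Request:
jog_arm --pt "0 0.003 0.04" --pt "0 0.003 0.078" --pt "0 0.003 0.078" --pt "0.004 0.003 0.078" --pt "0.007 0.003 0.078" --pt "0.009 0.003 0.078" --pt "0.0105 0.003 0.078" --pt "0.0115 0.003 0.078" --roll '[0,0,0,0,0,0,0,0]'

```text
time: 26.38
ee_pos: [0.5487, 0.1467, 0.1361]
ee_rot: [0.998, -0.07, 0.0, -0.0]
wrist_force: [0.5, 0.3, 0.5]
width: 0.0
grasp_force: 0.0
```

```bash
python3 st.py
```

```text
t 26.38 box mm [  6.5 109.6] edge 17.9 z 0.1361 f [0.5 0.3] 0.5 yaw -0.139
```

Request:
jog_arm --pt "0.0005 0 0" --pt "0.001 0 0" --pt "0.0015 0 0" --roll '[0,0,0]'

```text
time: 26.75
ee_pos: [0.5498, 0.1466, 0.1359]
ee_rot: [0.998, -0.069, -0.0, 0.0]
wrist_force: [-4.2, 2.2, 2.3]
width: -0.0003
grasp_force: 1.7
```

Request:
jog_arm --pt "0.0005 0 0" --pt "0.001 0 0" --roll '[0,0]'

```text
time: 27.0
ee_pos: [0.5511, 0.1465, 0.1359]
ee_rot: [0.998, -0.069, -0.0, -0.0]
wrist_force: [-2.6, 1.4, 0.4]
width: -0.0003
grasp_force: 1.5
```

Request:
jog_arm --pt "0.0005 0 0" --roll '[0]'

```text
time: 27.12
ee_pos: [0.5516, 0.1464, 0.1359]
ee_rot: [0.998, -0.069, 0.0, -0.0]
wrist_force: [-3.8, 2.1, 1.3]
width: -0.0001
grasp_force: 1.4
```

```bash
python3 st.py
```

```text
t 27.12 box mm [  9.4 109.8] edge 20.8 z 0.1359 f [-4.   1.5] 1.3 yaw -0.139
```

Request:
jog_arm --pt "0.0005 0 0" --roll '[0]'

```text
time: 27.25
ee_pos: [0.5521, 0.1462, 0.1359]
ee_rot: [0.998, -0.07, -0.0, -0.0]
wrist_force: [-3.3, 1.9, 0.5]
width: 0.0
grasp_force: 1.3
```

Request:
jog_arm --pt "0.0005 0 0" --roll '[0]'

```text
time: 27.38
ee_pos: [0.5524, 0.1462, 0.1359]
ee_rot: [0.998, -0.07, -0.0, 0.0]
wrist_force: [-6.8, 2.2, 3.8]
width: -0.0002
grasp_force: 3.5
```

Request:
jog_arm --pt "0.0005 0 0" --roll '[0]'

```text
time: 27.5
ee_pos: [0.5524, 0.1462, 0.1358]
ee_rot: [0.998, -0.069, -0.001, 0.0]
wrist_force: [-9.5, 3.5, 7.6]
width: -0.0003
grasp_force: 5.2
```

Request:
jog_arm --pt "0.0005 0 0" --pt "0.0005 0 0" --roll '[0,0]'

```text
time: 27.75
ee_pos: [0.5525, 0.1462, 0.1358]
ee_rot: [0.998, -0.069, -0.001, 0.0]
wrist_force: [-11.8, 1.9, 8.9]
width: -0.0003
grasp_force: 5.9
```

```bash
python3 st.py
```

```text
t 27.75 box mm [ 10.3 109.7] edge 21.7 z 0.1358 f [-12.    0.2] 8.9 yaw -0.139
```

Request:
jog_arm --pt "0.0005 0 0" --pt "0.0005 0 0" --pt "0.0005 0 0" --roll '[0,0,0]'

```text
time: 28.12
ee_pos: [0.5526, 0.1462, 0.1358]
ee_rot: [0.998, -0.069, -0.002, 0.0]
wrist_force: [-14.7, 2.7, 11.1]
width: -0.0001
grasp_force: 7.6
```

Request:
jog_arm --pt "0 0 0" --pt "0 0 0" --pt "0 0 0" --pt "0 0 0" --pt "0 0 0" --pt "0 0 0" --roll '[0,0,0,0,0,0]'

```text
time: 28.88
ee_pos: [0.5526, 0.1462, 0.1358]
ee_rot: [0.998, -0.069, -0.002, 0.0]
wrist_force: [-14.8, 2.6, 10.9]
width: -0.0001
grasp_force: 7.6
```

Request:
jog_arm --pt "0 0 0" --pt "0 0 0" --pt "0 0 0" --roll '[0,0,0]'

```text
time: 29.25
ee_pos: [0.5525, 0.1462, 0.1358]
ee_rot: [0.998, -0.069, -0.002, 0.0]
wrist_force: [-14.9, 2.5, 11.1]
width: -0.0001
grasp_force: 7.6
```

```bash
python3 st.py
```

```text
t 29.25 box mm [ 10.3 109.7] edge 21.7 z 0.1358 f [-15.1   0.4] 11.1 yaw -0.139
```

The left end held 15 N for over a second. I'll bed the right end too, to be safe.

Request:
jog_arm --pt "-0.006 0 0" --pt "-0.012 0 -0.04" --pt "-0.014 0 -0.076" --pt "-0.014 0.05 -0.078" --pt "-0.014 0.11 -0.078" --pt "-0.014 0.17 -0.078" --pt "-0.014 0.222 -0.078" --pt "-0.014 0.222 -0.078" --roll '[0,0,0,0,0,0,0,0]'

```text
time: 30.25
ee_pos: [0.5087, -0.0764, 0.214]
ee_rot: [0.997, -0.073, 0.0, 0.001]
wrist_force: [-0.4, 1.3, 0.7]
width: 0.0
grasp_force: 0.0
```

Request:
jog_arm --pt "0 -0.003 0.04" --pt "0 -0.003 0.078" --pt "0 -0.003 0.078" --pt "0.004 -0.003 0.078" --pt "0.006 -0.003 0.078" --pt "0.008 -0.003 0.078" --pt "0.009 -0.003 0.078" --pt "0.01 -0.003 0.078" --roll '[0,0,0,0,0,0,0,0]'

```text
time: 31.25
ee_pos: [0.5198, -0.0705, 0.1361]
ee_rot: [0.998, -0.07, 0.0, 0.0]
wrist_force: [0.5, 0.3, -1.0]
width: 0.0003
grasp_force: 0.0
```

```bash
python3 st.py
```

```text
t 31.25 box mm [   8.1 -109.4] edge 19.5 z 0.1361 f [0.5 0.3] -1.0 yaw -0.139
```

Request:
jog_arm --pt "0.0005 0 0" --pt "0.001 0 0" --pt "0.0015 0 0" --roll '[0,0,0]'

```text
time: 31.62
ee_pos: [0.5212, -0.0706, 0.1359]
ee_rot: [0.998, -0.07, -0.0, -0.0]
wrist_force: [0.1, -0.7, -0.1]
width: -0.0003
grasp_force: 0.0
```

Request:
jog_arm --pt "0.0005 0 0" --pt "0.001 0 0" --roll '[0,0]'

```text
time: 31.88
ee_pos: [0.5219, -0.0707, 0.1359]
ee_rot: [0.998, -0.07, -0.0, 0.0]
wrist_force: [-4.2, 0.7, 2.8]
width: -0.0001
grasp_force: 2.2
```

Request:
jog_arm --pt "0.0005 0 0" --pt "0.001 0 0" --pt "0.001 0 0" --roll '[0,0,0]'

```text
time: 32.25
ee_pos: [0.522, -0.0707, 0.1357]
ee_rot: [0.998, -0.07, -0.001, 0.0]
wrist_force: [-9.5, 2.1, 6.6]
width: 0.0
grasp_force: 4.7
```

Request:
jog_arm --pt "0.0005 0 0" --pt "0.0005 0 0" --roll '[0,0]'

```text
time: 32.5
ee_pos: [0.5221, -0.0708, 0.1357]
ee_rot: [0.998, -0.069, -0.002, 0.0]
wrist_force: [-12.2, 2.6, 9.8]
width: -0.0002
grasp_force: 6.2
```

```bash
python3 st.py
```

```text
t 32.5 box mm [  10.5 -109.4] edge 21.9 z 0.1357 f [-12.5   0.8] 9.8 yaw -0.139
```

Request:
jog_arm --pt "0.0005 0 0" --pt "0.0005 0 0" --pt "0.0005 0 0" --pt "0.0005 0 0" --pt "0.0005 0 0" --pt "0.0005 0 0" --roll '[0,0,0,0,0,0]'

```text
time: 33.25
ee_pos: [0.5222, -0.0708, 0.1356]
ee_rot: [0.998, -0.069, -0.002, 0.0]
wrist_force: [-15.4, 2.5, 11.8]
width: -0.0004
grasp_force: 7.6
```

Request:
jog_arm --pt "0 0 0" --pt "0 0 0" --pt "0 0 0" --pt "0 0 0" --pt "0 0 0" --roll '[0,0,0,0,0]'

```text
time: 33.88
ee_pos: [0.5222, -0.0708, 0.1356]
ee_rot: [0.998, -0.069, -0.002, 0.0]
wrist_force: [-16.0, 2.5, 11.8]
width: 0.0002
grasp_force: 7.6
```

Request:
jog_arm --pt "-0.006 0 0" --pt "-0.012 0 -0.045" --pt "-0.02 0 -0.1" --pt "-0.03 -0.06 -0.1" --pt "-0.04 -0.12 -0.1" --pt "-0.05 -0.18 -0.1" --pt "-0.06 -0.24 -0.1" --pt "-0.07 -0.299 -0.1" --roll '[0,0,0,0,0,0,0,0]'

```text
time: 34.88
ee_pos: [0.4962, 0.2368, 0.2361]
ee_rot: [0.998, -0.07, 0.0, -0.0]
wrist_force: [1.1, 0.1, 0.6]
width: 0.0002
grasp_force: 0.0
```

Request:
jog_arm --pt "0 0 0" --roll '[0]'

```text
time: 35.0
ee_pos: [0.4952, 0.2398, 0.2359]
ee_rot: [0.998, -0.066, 0.0, -0.001]
wrist_force: [-1.3, 0.0, -0.3]
width: 0.0001
grasp_force: 0.0
```

```bash
python3 st.py; python3 look.py w9 .09 .1 .11 .12 .135; python3 - <<'E'
from h import *
m=optics.camera_model("wrist"); im=cv2.imread("pics/w9.png")
c=np.array([.527,.039]); a=-.14; R=np.array([[np.cos(a),-np.sin(a)],[np.sin(a),np.cos(a)]])
for x,y,z in [(.0127,.165,.081),(.0127-.04,.165,.101),(.0127-.0388,.1553,.101)]:
    p=proj(m,[*(c+R@[x,y]),z])[0]; print(p.round(1)); cv2.drawMarker(im,tuple(int(v) for v in p),(255,0,0),0,10,1)
cv2.imwrite("pics/w9m.png",im)
E
```

```text
t 35.0 box mm [-59.5 194.4] edge -48.1 z 0.2359 f [-1.3 -0.1] -0.3 yaw -0.133
TCP box [-0.0595  0.1944] [0.4952 0.2398 0.2359] [-1.3  0.  -0.3]
0.09 [(np.float64(21.5), 102), (np.float64(21.0), 92), (np.float64(22.0), 91)] [399. 195.] [417.  43.]
0.1 [(np.float64(21.5), 99), (np.float64(22.0), 89), (np.float64(21.0), 89)] [385. 195.] [401.  43.]
0.11 [(np.float64(21.5), 112), (np.float64(21.0), 109), (np.float64(22.0), 95)] [371. 195.] [385.  42.]
0.12 [(np.float64(22.0), 92), (np.float64(21.5), 92), (np.float64(6.0), 80)] [356. 195.] [369.  42.]
0.135 [(np.float64(21.5), 107), (np.float64(22.0), 103), (np.float64(21.0), 88)] [335. 195.] [345.  42.]
[295.9  86.3]
[297.4 153.6]
[313.3 151.7]
```

View pics/w9m.png

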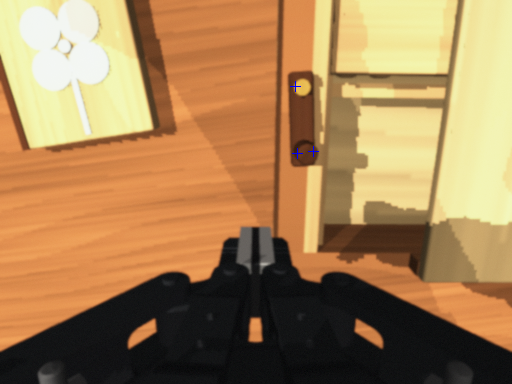

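The wrist view shows the cover square at x=21.5 mm on the left. The button screw is at (302,87) and the knob at (305,150), so the pivot sits about 3-4 mm further inward than predicted. I'll go down outside the knob and sweep it round.

Request:
jog_arm --pt "0.016 0.006 0.0" --pt "0.0325 0.006 0.03" --pt "0.0325 0.006 0.06" --pt "0.0325 0.006 0.075" --pt "0.0325 0.006 0.075" --roll '[0,0,0,0,0]'

```text
time: 35.67
ee_pos: [0.5293, 0.224, 0.1628]
ee_rot: [0.998, -0.07, 0.001, -0.001]
wrist_force: [-8.0, 0.9, 34.6]
width: 0.0
grasp_force: 17.4
```

```bash
python3 st.py
```

```text
t 35.67 box mm [-23.5 183.5] edge -12.1 z 0.1628 f [-8.  -0.3] 34.6 yaw -0.141
```

Unexpected vertical contact. I'll lift off and look.

Request:
jog_arm --pt "0 0 -0.015" --pt "0 0 -0.04" --pt "-0.03 -0.01 -0.075" --pt "-0.036 -0.01 -0.075" --pt "-0.036 -0.01 -0.075" --roll '[0,0,0,0,0]'

```text
time: 36.3
ee_pos: [0.4938, 0.2383, 0.236]
ee_rot: [0.998, -0.07, 0.0, 0.0]
wrist_force: [0.7, -0.5, -1.3]
width: 0.0001
grasp_force: 0.0
```

```bash
python3 st.py; python3 look.py w10 .1 .12 .135; python3 - <<'E'
from h import *
m=optics.camera_model("wrist"); im=cv2.imread("pics/w10.png")
c=np.array([.527,.039]); a=-.14; R=np.array([[np.cos(a),-np.sin(a)],[np.sin(a),np.cos(a)]])
for x,y,z in [(.0127,.161,.081),(.0127-.04,.161,.101)]:
    p=proj(m,[*(c+R@[x,y]),z])[0]; print(p.round(1)); cv2.drawMarker(im,tuple(int(v) for v in p),(255,0,0),0,10,1)
# tip outline at 73 mm ahead of TCP
o=sensors.get_obs()
from scipy.spatial.transform import Rotation as Q
T=Q.from_quat(o["ee_rot"]).as_matrix()
for d in [(.011,.0145),(.011,-.0145),(.011,0),(.0,0)]:
    p=proj(m,o["ee_pos"]+T@[d[0],d[1],.073])[0]; print("tip",p.round(1)); cv2.drawMarker(im,tuple(int(v) for v in p),(0,255,0),0,8,1)
cv2.imwrite("pics/w10m.png",im)
E
```

```text
t 36.3 box mm [-60.7 192.7] edge -49.3 z 0.236 f [ 0.8 -0.4] -1.3 yaw -0.14
TCP box [-0.0607  0.1927] [0.4938 0.2383 0.236 ] [ 0.7 -0.5 -1.3]
0.1 [(np.float64(21.0), 103), (np.float64(20.5), 100), (np.float64(21.5), 85)] [386. 192.] [402.  39.]
0.12 [(np.float64(20.5), 117), (np.float64(21.0), 113), (np.float64(20.0), 93)] [358. 192.] [370.  38.]
0.135 [(np.float64(21.0), 109), (np.float64(20.5), 101), (np.float64(21.5), 96)] [336. 192.] [346.  38.]
[303.2  82.9]
[305.3 150.2]
tip [285.2 221.1]
tip [221.  221.1]
tip [253.1 221.1]
tip [253.1 243.4]
```

View pics/w10m.png

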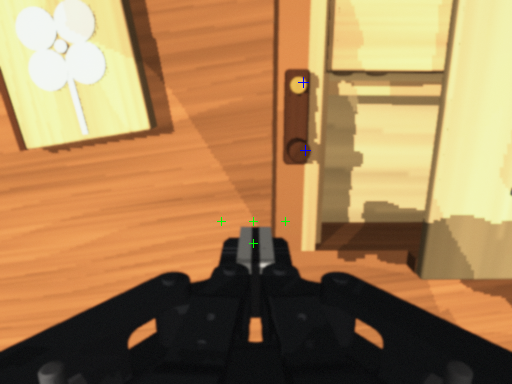

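The wrist view, now settled, shows the screw at (298,84) and the knob at (298,150), with the button unmoved and the cover still home. The knob is at y of about 164.5 mm, so the finger's shoulder came down on it. I'll go down further out, at y of about 193 mm.

Request:
jog_arm --pt "0.016 0 0" --pt "0.033 0 0" --pt "0.033 0 0.02" --pt "0.033 0 0.05" --pt "0.033 0 0.06" --roll '[0,0,0,0,0]'

```text
time: 36.98
ee_pos: [0.5266, 0.2337, 0.1738]
ee_rot: [0.998, -0.07, -0.001, 0.001]
wrist_force: [0.1, 0.3, 1.0]
width: 0.0
grasp_force: 0.0
```

Request:
jog_arm --pt "0 0 0.005" --pt "0 0 0.01" --pt "0 0 0.014" --pt "0 0 0.014" --roll '[0,0,0,0]'

```text
time: 37.48
ee_pos: [0.5262, 0.2347, 0.162]
ee_rot: [0.998, -0.07, 0.0, -0.0]
wrist_force: [0.3, -0.5, -0.6]
width: 0.0
grasp_force: 0.0
```

```bash
python3 st.py
```

```text
t 37.48 box mm [-28.1 193.6] edge -16.7 z 0.162 f [ 0.4 -0.5] -0.6 yaw -0.139
```

Request:
jog_arm --pt "0 0.006 0" --pt "0 0.012 0" --pt "-0.0015 0.017 0" --pt "-0.003 0.022 0" --pt "-0.003 0.026 0" --pt "-0.003 0.031 0" --roll '[0,0,0,0,0,0]'

```text
time: 38.22
ee_pos: [0.5188, 0.2042, 0.1619]
ee_rot: [0.998, -0.069, -0.0, -0.0]
wrist_force: [0.1, 2.1, 0.4]
width: -0.0001
grasp_force: 0.6
```

```bash
python3 st.py
```

```text
t 38.23 box mm [-31.2 162.4] edge -19.8 z 0.1619 f [-0.2  2.1] 0.4 yaw -0.139
```

Request:
jog_arm --pt "0.0005 0.0065 0" --pt "0.0025 0.013 0" --pt "0.005 0.019 0" --pt "0.0085 0.024 0" --pt "0.0125 0.029 0" --roll '[0,0,0,0,0]'

```text
time: 38.85
ee_pos: [0.5273, 0.1734, 0.1618]
ee_rot: [0.998, -0.07, -0.0, 0.0]
wrist_force: [-2.5, 0.6, -0.4]
width: -0.0001
grasp_force: 0.8
```

```bash
python3 st.py;  python3 look.py w11 .1
```

```text
t 38.85 box mm [-18.4 133.1] edge -7.0 z 0.1618 f [-2.6  0.3] -0.4 yaw -0.139
TCP box [-0.0184  0.1331] [0.5273 0.1734 0.1618] [-2.5  0.6 -0.4]
0.1 [(np.float64(-43.5), 151), (np.float64(-43.0), 144), (np.float64(-44.0), 128)] [315. 310.] [326. 115.]
```

View pics/w11.png

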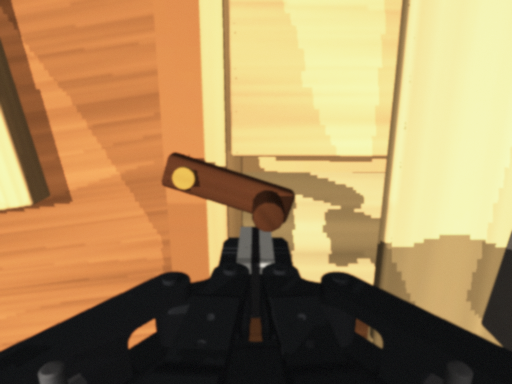

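The button is about 70° round, with the screw at (183,178) and the knob at (268,208). The cover edge is still at row 157. I'll finish the swing gently.

Request:
jog_arm --pt "0.0025 0.002 0" --pt "0.005 0.004 0" --pt "0.0075 0.006 0" --pt "0.0095 0.007 0" --roll '[0,0,0,0]'

```text
time: 39.4
ee_pos: [0.5357, 0.1656, 0.1619]
ee_rot: [0.998, -0.07, -0.0, -0.0]
wrist_force: [-1.5, 1.3, -0.0]
width: 0.0001
grasp_force: 0.7
```

Request:
jog_arm --pt "0.001 0.0 0" --pt "0.002 0 0" --roll '[0,0]'

```text
time: 39.65
ee_pos: [0.5375, 0.1652, 0.1619]
ee_rot: [0.998, -0.07, -0.0, 0.0]
wrist_force: [-2.8, -0.4, 0.0]
width: -0.0002
grasp_force: 0.9
```

```bash
python3 st.py
```

```text
t 39.65 box mm [ -7.2 126.4] edge 4.2 z 0.1619 f [-2.7 -0.8] 0.0 yaw -0.139
```

Request:
jog_arm --pt "0.0005 0 0" --roll '[0]'

```text
time: 39.78
ee_pos: [0.5381, 0.1652, 0.1619]
ee_rot: [0.998, -0.07, -0.0, 0.0]
wrist_force: [-2.5, -1.7, 0.9]
width: -0.0
grasp_force: 0.9
```

Request:
jog_arm --pt "-0.012 0 0" --pt "-0.03 0 0" --pt "-0.03 0 -0.04" --pt "-0.04 0 -0.075" --pt "-0.04 0 -0.075" --pt "-0.04 0 -0.075" --roll '[0,0,0,0,0,0]'

```text
time: 40.52
ee_pos: [0.4981, 0.1709, 0.2366]
ee_rot: [0.998, -0.069, 0.0, 0.0]
wrist_force: [0.3, 0.8, 0.7]
width: 0.0002
grasp_force: 0.0
```

```bash
python3 st.py; python3 look.py w12 .09 .14
```

```text
t 40.52 box mm [-47.  126.6] edge -35.6 z 0.2366 f [0.2 0.8] 0.7 yaw -0.139
TCP box [-0.047   0.1266] [0.4981 0.1709 0.2366] [0.3 0.8 0.7]
0.09 [(np.float64(21.0), 79), (np.float64(20.5), 74), (np.float64(7.0), 68)] [305. 210.] [311.  61.]
0.14 [(np.float64(21.0), 83), (np.float64(20.5), 81), (np.float64(21.5), 75)] [235. 210.] [232.  61.]
```

View pics/w12.png

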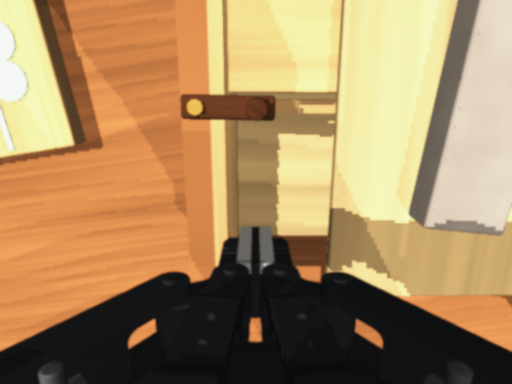

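The button lies square behind the cover: screw at (195,106), knob at (256,106), cover edge at row 94. The cover is home, the stone lies as before and the arm is clear.

```bash
python3 -c "
from bench import finish_job
print(finish_job())"
```

```text
the job is handed in; nothing more can be done
None
```

The cover is fully home and bedded at about 15 N at both ends, the turn-button is square behind it, and I handed the job in at about 41 s; on the first try at the button a finger came down on its knob with about 35 N (limit 40 for the arm and gripper body), with no visible effect.

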